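# Check the frame warmer with the contact probe

### The arm

A 7-joint arm with a two-finger parallel gripper is mounted at the origin on the work surface. World frame = base frame: x ahead of the robot, y to its left, z up, the work surface at z = 0. Lengths are in m, angles in rad, forces in N, time in s.
With the tool pointing down it reaches from about 0.35 to 0.9 m from the base axis. Payload 8.1 kg.
Tool frame: the origin (TCP) lies midway between the tips of the shut fingers; the grasp point (between the pads) lies 19 mm behind it; z points along the fingers, y is the line along which they close (so a half turn about z gives the same grasp; the last joint's range is limited). The gripper opens to 92 mm and grips with 3 to 60 N. Pads are 19 mm wide; open, the fingers measure 130 mm over their backs; the gripper's body (75 mm by 190 mm) begins 47 mm behind the grasp point.
Start: joints at [-1.232, 0.434, 0.025, 1.573, -0.012, 1.134, -0.075], TCP at [0.267, 0.565, 0.227] pointing down, gripper open.
Joint ranges: [-2.62, 2.62], [-0.44, 2.09], [-1.27, 1.32], [0.08, 2.57], [-1.32, 4.46], [0.12, 2], [-2.74, 2.74]. Speed limits (rad/s): [2.22, 2.22, 3.01, 3.01, 3.14, 3.14, 3.14].

### API

Orientations are given as a rotation vector (axis times angle).
In Python, from cell import arm gives the robot as it stands.
- The arm moves only by the tool carry_out, never from a script. Its arguments are lists of equal length, an entry for each row: "claw": the finger opening in cm, from 0 to 9.18; "delta_pos": the shift along the tool's x, y, z in cm, a list of three; "angular": the turn, a rotation vector about the tool's x, y, z in rad, a list of three. In form: {"claw": [claw, ...], "delta_pos": [[dx, dy, dz], ...], "angular": [[ax, ay, az], ...]}. A call has 1 to 20 rows; each row shifts and turns the commanded pose from where the row before left it, along the tool's axes as they then stand; what a row does not reach is not made up. A row lasts 1/10 s, in which the tool goes at most 50 mm and 8.59 degrees, less where a joint would pass 70% of its speed; a pose out of reach is approached as far as the arm can. A call with a gripper value outside its range is refused whole. The fingers move at their own pace and stop on an object; "force" is the grip in N (left out, the last holds). Time passes only in rows, so rows that do not move let the fingers close. It gives the time, the measured TCP pose, the force, the opening and the grip force at its end, in the units of the state.
- arm.observe(): the state, without advancing time (a new reading comes with each control period).
- arm.get_image(name): name is "side" or "top"; returns a dict with "frame" (384x512x3 uint8, red, green, blue), "mtx" (3x3 intrinsics, pixels), "T" (4x4, takes a point from camera to world coordinates). Camera axes: x right, y down, z forward; pixel columns grow to the right and rows downward; lengths in m; the calibration is good to about 2 mm. A picture is of the moment at which its call begins. There is no depth.
- arm.sign_off(): hands the job in; it is judged then, once.
Trained networks look in a picture, given as the dict that the camera call returned (one of the last four; its "shot" number tells which), for a name from the list of things; names that differ only in an ending like _2 or _b are one class to them, and where a whole thing is asked for, a point or a joint stands for the part that bears it (a point fixed in the world has none). Each returns a list of dicts, best first, with "conf" (0 to 1); they miss things now and then, are a little off and sometimes report something else, mostly with a low value. They report only what shows in the picture. A call takes as long as a camera call.
- arm.look_for(label, picture): "centre" ([column, row] as shares, 0 to 1, of the picture: columns of its width, rows of its height, amid what is visible of it).
- arm.trace(label, picture): "region" (384x512 bool, what is visible of it) and "centre" ([column, row] as shares, 0 to 1, of the picture: columns of its width, rows of its height, amid what is visible of it).
- arm.place_of(label, picture): "centre" ([column, row] as shares, 0 to 1, of the picture: columns of its width, rows of its height: a listed point, or the origin of a listed thing).
The state is a dict: "clock": time; "joints": joint angles; "dq": joint speeds; "joint_efforts": joint torques, N m; "position": TCP position; "ee_rot": TCP orientation; "force": force on the tool from outside, world axes, zero at the start; "ft_torque": the same for the moment, N m; "width": opening from 0.0 (shut) to 1.0 (fully open); "gripper_force": force on a finger pad.
Only numpy, scipy, OpenCV 4.12 (cv2) and the standard library are available. Lean on these libraries where they do the work, as an engineer would, in place of code of your own. Each camera call takes 0.05 s, during which the arm holds its last target. There are 200 camera calls.

### The job

Fold the warmer's three draught guards (left, right and far side) fully upright round its plate. Then draw the contact probe out of its wooden stand and hold it upright with its tip inside the ring marked on the plate, pressing gently so that the sprung tip is pushed about half way in, never hard. Finish while still holding the probe there, and leave the tray, spectacle frame, plier and bottle alone.

Things in the scene. Friction and masses are not known exactly. Their poses are not given: they have to be found in the camera images.
- warmer: small white frame warmer, fixed, 134 (x) x 144 (y) mm, aluminium plate on top 65 mm up; origin at the centre of its underside, z up, black toggle on its -x face. Three grey draught guards are hinged 68 mm up: left hinge line at y = +68 mm, right at y = -68 mm (both along x, centred at x = 0), far at x = +63 mm (along y, centred at y = 0). The -x side is open
- guard_left (a joint): angle of the left guard (+y side): 0 = lying flat outwards, 1.571 = upright, at its stop. Grey 3 mm sheet, 50 mm from hinge to free edge, 104 mm long, a 6 mm thick round bead along the free edge. Starts partly raised; the hinge is stiff (0.04 N m, about 1 N at the edge), the guard stays where it is left
- guard_right (a joint): the same for the right guard (-y side), 104 mm long
- guard_far (a joint): the same for the far guard (+x side), 116 mm long
- guard_left_edge (a point): middle of the left guard's free edge (axis of the bead), 50 mm from its hinge line
- guard_right_edge (a point): middle of the right guard's free edge
- guard_far_edge (a point): middle of the far guard's free edge
- spot (a point): centre of the black ring (20 mm across) marked on the plate, at the plate's surface, 15 mm towards +x and 20 mm towards -y from the middle in the warmer's frame
- stand: wooden block 60 x 60 x 85 mm high, fixed, with a 13 mm square hole down through it in which the probe stands; origin at the centre of its underside; it may be on either side of the warmer
- probe: contact probe upright in the stand, about 90 g. Origin at the underside of its collar, which rests on the stand's top; z up along the probe. Collar 28 mm across, z 0 to 6 mm; black grip 20 (x) by 16 (y) mm, z 6 to 100 mm; steel shaft 8 mm across below the collar; brass sprung tip 6 mm across, down to z = -68 mm. Lift by over 70 mm to clear the stand
- probe_point (a point): end of the probe's sprung tip, 68 mm below the probe's origin when the tip is out
- probe_tip (a joint): how far the sprung tip is pushed into the probe: 0 = fully out, 0.010 m = fully in. Spring: 0.4 N at the start of the travel, 4.4 N at its end
- tray: grey slate tray 170 x 190 x 16 mm, loose, on the other side of the warmer from the stand; leave alone
- frame: purple cat-eye spectacle frame lying in the tray, about 140 mm wide and 6 mm thick; leave alone
- plier: steel pad-arm plier, 145 mm long, 10 mm thick, lying beyond the warmer; leave alone
- bottle: empty glass stopper bottle, 56 mm across, 114 mm tall, standing beyond the warmer; leave alone

How it is judged:
On the way, in this order (a step that is already met when the one before it is completed fails the run):
1. all three guards upright (value of joint each of guard_left, guard_right, guard_far above 1.4 rad), for 0.2 s.
2. the probe drawn clear of its stand in the fingers (height (world z) of probe_point above 0.086 m and contact force between the fingers and probe above 1 N), for 0.1 s.
At the end, for the whole second after the job is handed in: All three guards at least at 1.4 rad; the probe held in the fingers, within 8 degrees of upright, still, clear of its stand, its tip on the plate within 7.5 mm of the centre of the ring, the sprung tip pushed in by 2 to 8.5 mm of its 10 mm, pressing with 0.7 to 6 N; kept so through the last second (all of step 1 and horizontal distance between probe_point and spot below 0.0075 m and distance between probe_point and spot below 0.009 m and angle between probe's own z axis and vertical below 0.14 rad and value of joint probe_tip between 0.002 and 0.0085 m and contact force between probe and warmer between 0.7 and 6 N and contact force between the fingers and probe above 1 N and contact force between probe and stand below 0.1 N and linear speed of probe below 0.02 m/s); the arm keeps its last pose, push and grip.
It fails at once if the probe pressed hard on the warmer (contact force between probe and warmer above 15 N).
It fails at once if the tray moved (distance of tray from where it was at the start of the episode above 0.02 m).
It fails at once if the spectacle frame moved (distance of frame from where it was at the start of the episode above 0.02 m).
It fails at once if the plier moved (distance of plier from where it was at the start of the episode above 0.02 m).
It fails at once if the bottle moved (distance of bottle from where it was at the start of the episode above 0.02 m).
It also fails if it takes over 72 s, if anything falls off the work surface, if the arm or the gripper's body presses on something with over 40 N, if the wrist force passes 120 N, or if a joint passes its speed limit or range.

## Working session

There is one attempt and no reset: what is moved stays moved. The work goes in short steps, Python scripts to look and compute and a tool call to move; the robot and the scene stay as the last step left them, time stands still between calls to the robot, and variables do not carry over. Pictures are saved under pics/ and viewed, at most 13 in all, crops included, and the job is handed in when it is done.

Besides the shell and the picture viewer there is one more tool, called after "Emit:" as name(argument=value, ...) on one line, values as JSON. carry_out: Moves the arm, as the interface text tells. Its arguments: {"type":"object","properties":{"claw":{"type":"array","items":{"type":"number"}},"delta_pos":{"type":"array","items":{"type":"array","items":{"type":"number"}}},"angular":{"type":"array","items":{"type":"array","items":{"type":"number"}}},"force":{"type":"number"}},"required":["claw","delta_pos","angular"]}

```bash
mkdir -p pics; ls; cat > h.py <<'E'
import numpy as np, cv2
from cell import arm
from scipy.spatial.transform import Rotation as R
def ray(p,c):
    u=np.array([c[0]*512,c[1]*384,1.]); d=p["T"][:3,:3]@np.linalg.solve(p["mtx"],u); return p["T"][:3,3],d/np.linalg.norm(d)
def atz(p,c,z):
    o,d=ray(p,c); return o+d*(z-o[2])/d[2]
def tri(a,ca,b,cb):
    o1,d1=ray(a,ca);o2,d2=ray(b,cb)
    s=np.linalg.lstsq(np.c_[d1,-d2],o2-o1,rcond=None)[0]
    p,q=o1+s[0]*d1,o2+s[1]*d2
    return (p+q)/2,np.linalg.norm(p-q)
E
python3 - <<'E'
from h import *
np.set_printoptions(precision=4,suppress=True)
a=arm.get_image("side");b=arm.get_image("top")
cv2.imwrite("pics/s0.png",a["frame"][...,::-1]);cv2.imwrite("pics/t0.png",b["frame"][...,::-1])
for n in ["warmer","guard_left_edge","guard_right_edge","guard_far_edge","spot","stand","probe","probe_point","tray","bottle","plier","frame"]:
    x=arm.place_of(n,a)[:1];y=arm.place_of(n,b)[:1]
    print(n,[(np.array(k["centre"]).round(3),round(k["conf"],2)) for k in x+y], tri(a,x[0]["centre"],b,y[0]["centre"]) if x and y else [atz(b,k["centre"],0) for k in y])
print(a["T"],b["T"],b["mtx"]);print(arm.observe())
E
```

```text
pics
warmer [(array([0.455, 0.587]), 0.86), (array([0.51, 0.58]), 0.9)] (array([ 0.5321, -0.0022, -0.0093]), np.float64(0.0015901324520652116))
guard_left_edge [(array([0.424, 0.454]), 0.68), (array([0.439, 0.603]), 0.65)] (array([0.5033, 0.0924, 0.1099]), np.float64(0.006263029258257277))
guard_right_edge [(array([0.472, 0.595]), 0.58), (array([0.602, 0.565]), 0.67)] (array([ 0.541 , -0.1227,  0.1069]), np.float64(0.006352661925304547))
guard_far_edge [(array([0.521, 0.497]), 0.83), (array([0.277, 0.662]), 0.7)] (array([ 0.5707,  0.332 , -0.157 ]), np.float64(0.245987558391512))
spot [(array([0.464, 0.554]), 0.88), (array([0.529, 0.554]), 0.64)] (array([ 0.5487, -0.028 ,  0.0686]), np.float64(0.009526005652318313))
stand [(array([0.452, 0.851]), 0.81), (array([0.738, 0.6  ]), 0.96)] (array([ 0.4973, -0.3251,  0.0049]), np.float64(0.00780107202720303))
probe [(array([0.452, 0.81 ]), 0.98), (array([0.756, 0.612]), 0.5)] (array([ 0.4908, -0.3301,  0.0796]), np.float64(0.010159006339579838))
probe_point [] []
tray [(array([0.403, 0.408]), 0.93), (array([0.278, 0.645]), 0.61)] (array([ 0
[... 663 characters left out ...]
  0.0278 -0.0103  0.0162]
 [ 0.0076 -0.0967 -0.9953  1.3698]
 [ 0.      0.      0.      1.    ]] [[492.4681   0.     258.8917]
 [  0.     492.4681 199.4125]
 [  0.       0.       1.    ]]
{'clock': 1.3, 'joints': array([-1.2316,  0.4345,  0.025 ,  1.5732, -0.0116,  1.134 , -0.0751]), 'dq': array([-0.0013,  0.0006, -0.0001,  0.0006,  0.0007, -0.0002,  0.0011]), 'joint_efforts': array([  0.0003, -66.7671,   0.9839, -31.4814,  -0.0607,   0.0327,
         0.    ]), 'position': array([0.2672, 0.565 , 0.2267]), 'ee_rot': array([-0.6884, -3.0652,  0.    ]), 'force': array([ 0.659 , -0.1076,  0.5232]), 'ft_torque': array([ 0.0173, -0.0222,  0.0401]), 'gripper_force': 0.0, 'width': 1.000890279875326}
```

View pictures.

View pics/s0.png

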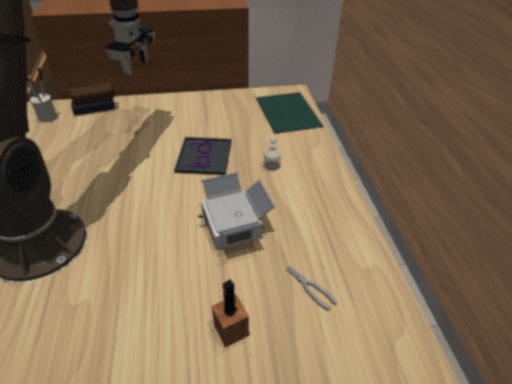

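View pics/t0.png

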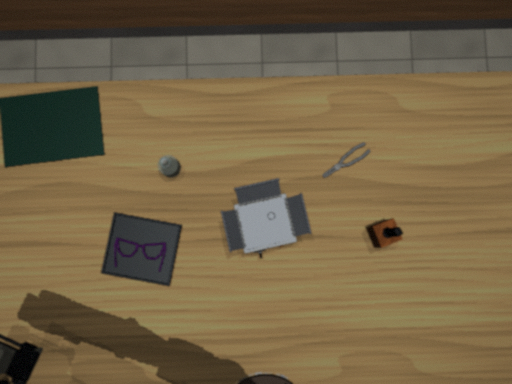

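The side view shows the warmer (235,212), with its left and far guards leaning out, the stand with the probe at (230,315) and the plier at (312,288). In the top view the warmer is at (266,222), turned about 12°, with the ring at (271,216) and the stand at (384,233).

```bash
python3 - <<'E'
from h import *
np.set_printoptions(precision=4,suppress=True)
a=arm.get_image("side");b=arm.get_image("top")
g=b["frame"]; hsv=cv2.cvtColor(g,cv2.COLOR_RGB2HSV)
m=((hsv[...,1]<60)&(hsv[...,2]>130)).astype(np.uint8); m[:150]=0;m[:,:215]=0;m[:,325:]=0
m=cv2.morphologyEx(m,cv2.MORPH_OPEN,np.ones((5,5)))
def rect(m,z):
    c=max(cv2.findContours(m,0,1)[0],key=cv2.contourArea)
    r=cv2.minAreaRect(c);P=np.array([atz(b,(p+.5)/[512,384],z)[:2] for p in cv2.boxPoints(r)])
    e=np.diff(np.r_[P,P[:1]],axis=0);print(P.mean(0),np.linalg.norm(e,axis=1),np.degrees(np.arctan2(e[:,1],e[:,0])))
rect(m,.067)
for n in ["guard_left","guard_right","guard_far"]:
    for k in arm.trace(n,b)[:3]:
        print(n,k["conf"],np.array(k["centre"])*[512,384]); rect(k["region"].astype(np.uint8),.09)
for k in arm.trace("stand",b)[:1]: rect(k["region"].astype(np.uint8),.085)
for k in arm.trace("warmer",b)[:1]: rect(k["region"].astype(np.uint8),.067)
for p in(a,b):
  print("spot",[(atz(p,k["centre"],.065),k["conf"]) for k in arm.place_of("spot",p)[:2]])
  print("stand",[(atz(p,k["centre"],.0),k["conf"]) for k in arm.place_of("stand",p)[:2]])
  print("warmer",[(atz(p,k["centre"],.0),k["conf"]) for k in arm.place_of("warmer",p)[:2]])
  print("probe",[(atz(p,k["centre"],.085),k["conf"]) for k in arm.place_of("probe",p)[:2]])
cr=np.hstack([cv2.resize(g[165:265,215:315],(400,400),interpolation=2),cv2.resize(g[190:270,345:425],(400,400),interpolation=2)])
cv2.imwrite("pics/c1.png",cr[...,::-1])
E
```

```text
[ 0.5238 -0.0129] [0.1352 0.1234 0.1341 0.123 ] [ -78.871  -169.3005  100.9739   11.2484]
guard_left 0.74 [231.8848 229.7088]
[0.5101 0.0728] [0.0435 0.106  0.0431 0.1059] [ -78.5597 -168.4451  101.3019   11.7342]
guard_right 0.92 [296.704  214.1184]
[ 0.5438 -0.0973] [0.0477 0.103  0.0473 0.1029] [ -77.5201 -168.1266  102.3383   12.069 ]
[ 0.491  -0.3201] [0.0823 0.0655 0.0819 0.0653] [ -71.8219 -162.9987  108.0621   17.3275]
[ 0.5402 -0.011 ] [0.2232 0.193  0.2201 0.192 ] [ -78.4903 -169.1675  101.2632   11.7334]
spot [(array([ 0.5453, -0.0232,  0.065 ]), 0.9)]
stand [(array([ 0.4936, -0.3222, -0.    ]), 0.96)]
warmer [(array([ 0.5299, -0.0074, -0.    ]), 0.59)]
probe [(array([ 0.4982, -0.325 ,  0.085 ]), 0.95)]
spot [(array([ 0.551 , -0.0306,  0.065 ]), 0.96)]
stand [(array([ 0.4981, -0.3248,  0.    ]), 0.84)]
warmer [(array([ 0.5293, -0.0079,  0.    ]), 0.57), (array([ 0.4957, -0.3241,  0.    ]), 0.34)]
probe [(array([ 0.494 , -0.3282,  0.085 ]), 0.61)]
```

View pics/c1.png

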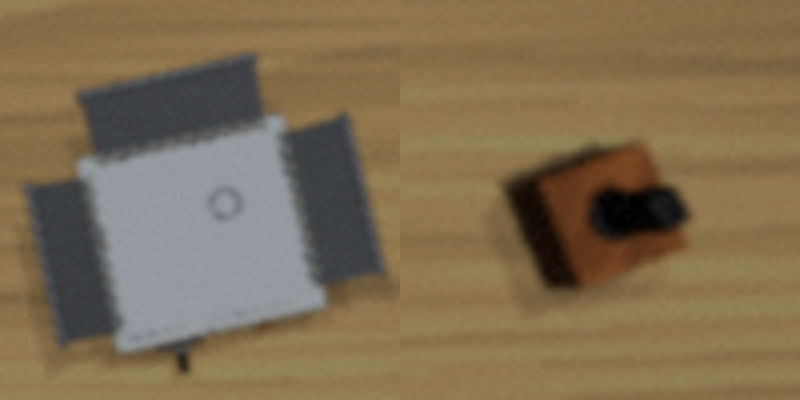

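The crop shows the plate corners at about (78,158), (285,118), (325,305) and (118,350), and the ring at (225,203). The stand's top face has corners (140,180), (240,142), (288,243) and (180,288) in the right half.

```bash
python3 - <<'E'
from h import *
np.set_printoptions(precision=4,suppress=True)
b=arm.get_image("top")
f=lambda P,o,s,z:np.array([atz(b,(np.array(p)/s+o)/[512,384],z)[:2] for p in P])
def q(P):
    e=np.diff(np.r_[P,P[:1]],axis=0);print(P.mean(0),np.linalg.norm(e,axis=1),np.degrees(np.arctan2(e[:,1],e[:,0])))
q(f([(78,158),(285,118),(325,305),(118,350)],(215,165),4,.067))
q(f([(140,180),(240,142),(288,243),(180,288)],(345,190),5,.085))
print("ring",f([(225,203)],(215,165),4,.065), "griptop",f([(265,208)],(345,190),5,.185))
w=np.radians(11.8);Rw=np.array([[np.cos(w),-np.sin(w)],[np.sin(w),np.cos(w)]])
c=f([(225,203)],(215,165),4,.065)[0]-Rw@[.015,-.02];print("centre",c)
for n,p in dict(L=(0,.14),R=(0,-.14),F=(.14,0)).items(): print(n,c+Rw@p)
print("far edges guard",f([(80,95),(258,57)],(215,165),4,.1),"left",f([(27,187),(62,347)],(215,165),4,.1),"right",f([(347,115),(383,270)],(215,165),4,.1))
E
```

```text
[ 0.5268 -0.0127] [0.1402 0.1266 0.1395 0.1295] [ -80.6145 -169.9208  100.5612   10.3457]
[ 0.492  -0.3299] [0.0565 0.0578 0.0616 0.0595] [ -71.0222 -157.4368  110.644    17.5897]
ring [[ 0.5459 -0.0289]] griptop [[ 0.4916 -0.3286]]
centre [ 0.5271 -0.0124]
L [0.4985 0.1246]
R [ 0.5558 -0.1494]
F [0.6642 0.0162]
far edges guard [[ 0.6165  0.0642]
 [ 0.6382 -0.0521]] left [[0.5576 0.0998]
 [0.4543 0.0796]] right [[ 0.5986 -0.1086]
 [ 0.4976 -0.1281]]
```

```bash
cat >> h.py <<'E'
np.set_printoptions(precision=4,suppress=True)
C=np.array([.528,-.0105]);YW=np.radians(11.5)
Rw=np.array([[np.cos(YW),-np.sin(YW)],[np.sin(YW),np.cos(YW)]])
def W(x,y): return C+Rw@[x,y]
def mv(xyz,yaw=None):
    "tool-frame shift in cm from measured pose, and turn about tool z to reach tool-x heading yaw (deg)"
    s=arm.observe();M=R.from_rotvec(s["ee_rot"]).as_matrix()
    print("t",s["clock"],"pos",s["position"],"heading",np.degrees(np.arctan2(M[1,0],M[0,0])).round(2),"zaxis",M[:,2],"F",s["force"],"j",s["joints"])
    print("delta cm",M.T@(np.array(xyz)-s["position"])*100)
    if yaw is not None:
        print("turn",((np.arctan2(M[1,0],M[0,0])-np.radians(yaw))+np.pi)%(2*np.pi)-np.pi)
E
python3 -c "
from h import *
mv([*W(0,.14),.2],101.5)"
```

```text
t 2.1 pos [0.2673 0.565  0.2267] heading 154.68 zaxis [ 0.  0. -1.] F [ 0.6071  0.3658 -0.3983] j [-1.2316  0.4345  0.025   1.5732 -0.0116  1.134  -0.0751]
delta cm [-39.7918 -29.6635   2.6728]
turn 0.9281876867740699
```

Emit:
carry_out(claw=[0, 0, 0, 0, 0, 0, 0, 0, 0, 0, 0, 0, 0, 0, 0, 0, 0, 0, 0], delta_pos=[[-1.3, -1, 0], [-2.65, -1.98, 0.19], [-2.65, -1.98, 0.19], [-2.65, -1.98, 0.19], [-2.65, -1.98, 0.19], [-2.65, -1.98, 0.19], [-2.65, -1.98, 0.19], [-2.65, -1.98, 0.19], [-2.65, -1.98, 0.19], [-2.65, -1.98, 0.19], [-2.65, -1.98, 0.19], [-2.65, -1.98, 0.19], [-2.65, -1.98, 0.19], [-2.65, -1.98, 0.19], [-2.65, -1.98, 0.19], [-1.4, -0.95, 0], [0, 0, 0], [0, 0, 0], [0, 0, 0]], angular=[[0, 0, 0], [0, 0, 0], [0, 0, 0], [0, 0, 0], [0, 0, 0], [0, 0, 0], [0, 0, 0], [0, 0, 0], [0, 0, 0], [0, 0, 0], [0, 0, 0], [0, 0, 0], [0, 0, 0.13], [0, 0, 0.13], [0, 0, 0.13], [0, 0, 0.13], [0, 0, 0.13], [0, 0, 0.13], [0, 0, 0.13]])

```text
clock: 4.0
position: [0.4816, 0.1182, 0.2002]
ee_rot: [-1.974, -2.444, -0.0]
force: [0.0, 0.2, -0.8]
width: 0.001
gripper_force: 0.0
```

```bash
python3 -c "
from h import *
mv([*W(0,.14),.09],101.5)"
```

```text
t 4.0 pos [0.4816 0.1182 0.2002] heading 102.15 zaxis [ 0.      0.0002 -1.    ] F [ 0.0017  0.1906 -0.8033] j [-0.6542  0.2542  0.3781  1.9402 -0.1132  0.9674 -0.0108]
delta cm [ 0.4434  1.9846 11.0245]
turn 0.011279097321672538
```

Emit:
carry_out(claw=[0, 0, 0, 0, 0, 0, 0, 0, 0, 0, 0, 0], delta_pos=[[0.2, 1, 1], [0.2, 1, 2.5], [0, 0, 2.5], [0, 0, 2.5], [0, 0, 2.5], [-0.7, 0, 0], [-0.9, 0, 0], [-0.9, 0, 0], [-0.9, 0, 0], [-0.9, 0, 0], [-0.8, 0, 0], [-0.3, 0, 0]], angular=[[0, 0, 0.01], [0, 0, 0], [0, 0, 0], [0, 0, 0], [0, 0, 0], [0, 0, 0], [0, 0, 0], [0, 0, 0], [0, 0, 0], [0, 0, 0], [0, 0, 0], [0, 0, 0]])

```text
clock: 5.2
position: [0.5123, 0.0736, 0.0905]
ee_rot: [1.979, 2.439, 0.0]
force: [-0.5, 1.1, 0.1]
width: 0.005
gripper_force: 0.5
```

Emit:
carry_out(claw=[0, 0], delta_pos=[[-0.2, 0, 0], [0, 0, 0]], angular=[[0, 0, 0], [0, 0, 0]])

```text
clock: 5.4
position: [0.5123, 0.0727, 0.0901]
ee_rot: [1.978, 2.441, -0.0]
force: [-0.5, -0.4, 0.2]
width: 0.004
gripper_force: 0.0
```

Emit:
carry_out(claw=[0, 0], delta_pos=[[-0.2, 0, 0], [0, 0, 0]], angular=[[0, 0, 0], [0, 0, 0]])

```text
clock: 5.6
position: [0.5126, 0.0711, 0.0901]
ee_rot: [-1.977, -2.441, 0.0]
force: [-0.6, 0.5, -0.1]
width: 0.005
gripper_force: 0.1
```

Emit:
carry_out(claw=[0, 0], delta_pos=[[-0.2, 0, 0], [0, 0, 0]], angular=[[0, 0, 0], [0, 0, 0]])

```text
clock: 5.8
position: [0.5131, 0.069, 0.0901]
ee_rot: [-1.978, -2.441, 0.0]
force: [-0.5, 0.5, 0.5]
width: 0.004
gripper_force: 0.2
```

Emit:
carry_out(claw=[0, 0], delta_pos=[[-0.2, 0, 0], [0, 0, 0]], angular=[[0, 0, 0], [0, 0, 0]])

```text
clock: 6.0
position: [0.5134, 0.0677, 0.0901]
ee_rot: [-1.977, -2.441, -0.001]
force: [-0.3, 3.3, 0.7]
width: 0.004
gripper_force: 1.6
```

```bash
python3 - <<'E'
from h import *
mv([*W(0,.14),.09],101.5)
a=arm.get_image("side");b=arm.get_image("top")
x=arm.place_of("guard_left_edge",a)[:1];y=arm.place_of("guard_left_edge",b)[:1]
print(x,y,[Rw.T@(atz(p,k["centre"],.118)[:2]-C) for p,l in((a,x),(b,y)) for k in l])
cv2.imwrite("pics/c2.png",np.hstack([cv2.resize(p["frame"][r:r+100,c:c+100],(400,400),interpolation=2) for p,r,c in((a,160,185),(b,165,215))])[...,::-1])
E
```

```text
t 6.0 pos [0.5134 0.0677 0.0901] heading 101.99 zaxis [-0.0003  0.0007 -1.    ] F [-0.2689  3.2658  0.6571] j [-0.4843  0.4371  0.3341  2.0081 -0.211   0.729   0.1881]
delta cm [ 6.0504 -0.0784  0.0167]
turn 0.008591589452692006
[{'centre': [0.4398, 0.4638], 'conf': 0.77}] [] [array([0.008 , 0.0733])]
```

View pics/c2.png

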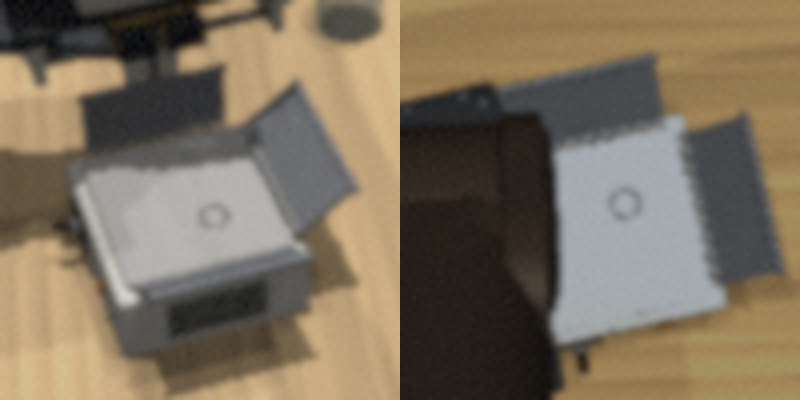

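The left guard now stands upright (edge at crop (150,85)), and the force rose to 3.3 N at the expected place. Next comes the far guard.

Emit:
carry_out(claw=[0, 0, 0, 0, 0, 0, 0, 0, 0, 0, 0, 0, 0, 0, 0, 0, 0, 0, 0, 0], delta_pos=[[0.8, 0, 0], [1.2, 0, 0], [0, 0, -2], [0, 0, -3], [0, 0, -3], [-1.2, 1.8, 0], [-2, 2.8, 0], [-2, 2.8, 0], [-2, 2.8, 0], [-2, 2.8, 0], [-0.8, 2, 0], [0, 0, 2], [0, 0, 3], [0, 0, 3], [0, 0, 0], [0, -1, 0], [0, -1, 0], [0, -1, 0], [0, -1, 0], [0, -1, 0]], angular=[[0, 0, 0.008], [0, 0, 0], [0, 0, 0], [0, 0, 0], [0, 0, 0], [0, 0, 0], [0, 0, 0], [0, 0, 0], [0, 0, 0], [0, 0, 0], [0, 0, 0], [0, 0, 0], [0, 0, 0], [0, 0, 0], [0, 0, 0], [0, 0, 0], [0, 0, 0], [0, 0, 0], [0, 0, 0], [0, 0, 0]])

```text
clock: 8.2
position: [0.6374, 0.0105, 0.0966]
ee_rot: [1.976, 2.422, 0.026]
force: [28.5, 7.9, 27.4]
width: 0.009
gripper_force: 19.6
```

```bash
python3 -c "
from h import *
mv([*W(.085,0),.09],101.5)"
```

```text
t 8.2 pos [0.6374 0.0105 0.0966] heading 101.58 zaxis [ 0.0231  0.0028 -0.9997] F [28.4902  7.9191 27.3569] j [-0.3374  0.584   0.3552  1.7258 -0.2596  0.8544  0.3329]
delta cm [ 0.1264 -2.6559  0.6022]
turn 0.0013166765845538109
```

Emit:
carry_out(claw=[0, 0, 0, 0, 0, 0], delta_pos=[[0, 1.5, 0], [0, 1.5, 0], [0, 1.5, 0], [0, 1, 0], [0, 0, 0], [0, 0, 0]], angular=[[0, 0, 0], [0, 0, 0], [0, 0, 0], [0, 0, 0], [0, 0, 0], [0, 0, 0]])

```text
clock: 8.8
position: [0.6808, 0.0194, 0.0903]
ee_rot: [-1.988, -2.433, 0.0]
force: [-0.5, 1.1, -0.1]
width: 0.002
gripper_force: 0.0
```

```bash
python3 - <<'E'
from h import *
mv([*W(.085,0),.075],101.5)
a=arm.get_image("side");b=arm.get_image("top")
cv2.imwrite("pics/c3.png",np.hstack([cv2.resize(p["frame"][r:r+110,c:c+110],(400,400),interpolation=2) for p,r,c in((a,155,190),(b,155,215))])[...,::-1])
E
```

```text
t 8.8 pos [0.6808 0.0194 0.0903] heading 101.5 zaxis [-0.0003 -0.0001 -1.    ] F [-0.4784  1.1042 -0.1036] j [-0.3276  0.6662  0.3543  1.5871 -0.2692  0.9371  0.3182]
delta cm [ 0.1138 -7.0654  1.5286]
turn 7.119159694646271e-06
```

View pics/c3.png

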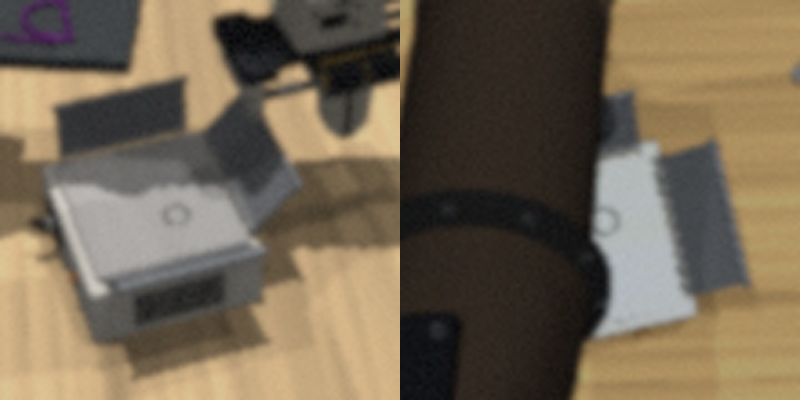

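The left guard is still upright and the far guard is still leaning, with its edge from (245,95) to (300,185) in the left half. The fingers are clear beyond it at (340,110).

```bash
python3 - <<'E'
from h import *
a=arm.get_image("side");b=arm.get_image("top")
from scipy.optimize import minimize_scalar
def ang(p,uv,h):
    o,d=ray(p,np.array(uv)/[512,384])
    def f(t):
        e=h(t); P=np.r_[W(*e[:2]),e[2]]; return np.linalg.norm(np.cross(P-o,d))
    r=min([(f(t),t) for t in np.linspace(0,1.6,161)]);return r
far=lambda s:(lambda t:(.063+.05*np.cos(t),s,.068+.05*np.sin(t)))
rt=lambda s:(lambda t:(s,-.068-.05*np.cos(t),.068+.05*np.sin(t)))
for uv,s in (((257.4,181),.058),((272.5,206),-.058),((265,193.5),0)): print(ang(a,uv,far(s)))
# bright top picture: right guard edge corners
for uv,s in (((215+348/3.636,155+140/3.636),.052),((215+747/3.636-110*1,0),0)): pass
print("right top",ang(b,(215+(747-400)/3.636,155+287/3.636),rt(-.052)),ang(b,(215+(715-400)/3.636,155+142/3.636),rt(.052)))
print("far top init",ang(b,(215+80/4,165+95/4),far(.058)),ang(b,(215+258/4,165+57/4),far(-.058)))
for n in("guard_right_edge","guard_far_edge"):
  for k in arm.place_of(n,a)[:2]:print(n,k,ang(a,np.array(k["centre"])*[512,384],(far if "far" in n else rt)(0)))
E
```

```text
(np.float64(0.005696616408016782), np.float64(0.64))
(np.float64(0.0017982087920834086), np.float64(0.74))
(np.float64(0.004263434451990635), np.float64(0.65))
right top (np.float64(0.004579775796295778), np.float64(0.65)) (np.float64(0.002550226510640157), np.float64(0.54))
far top init (np.float64(0.0024624928914903244), np.float64(0.6900000000000001)) (np.float64(0.004515016681217031), np.float64(0.77))
guard_right_edge {'centre': [0.4744, 0.5917], 'conf': 0.63} (np.float64(0.0006639239734361961), np.float64(0.74))
guard_far_edge {'centre': [0.5162, 0.5034], 'conf': 0.57} (np.float64(0.005016329914171627), np.float64(0.71))
```

Emit:
carry_out(claw=[0, 0, 0, 0, 0, 0, 0, 0, 0, 0, 0, 0, 0], delta_pos=[[0, 0, 0], [0, 0, 0], [0, 0, 0], [0, 0, 0], [0, 0, 0], [0, 0, 0], [0, 0, 0], [0, 0, 0], [0, 0, 0], [0, 0, 0], [0, 0, 0], [0, 0, 0.6], [0, 0, 0.6]], angular=[[0, 0, -0.14], [0, 0, -0.14], [0, 0, -0.14], [0, 0, -0.14], [0, 0, -0.14], [0, 0, -0.14], [0, 0, -0.14], [0, 0, -0.14], [0, 0, -0.14], [0, 0, -0.14], [0, 0, -0.14], [0, 0, -0.03], [0, 0, 0]])

```text
clock: 10.4
position: [0.6813, 0.0195, 0.0777]
ee_rot: [-0.31, 3.126, 0.0]
force: [-0.1, 0.4, -0.4]
width: 0.005
gripper_force: 0.0
```

```bash
python3 -c "
from h import *
mv([*W(.0755,0),.08],191.5)"
```

```text
t 10.4 pos [0.6813 0.0195 0.0777] heading -168.69 zaxis [ 0.0001  0.0002 -1.    ] F [-0.0914  0.3688 -0.3732] j [-0.0669  0.6639 -0.0634  1.5692  0.0492  0.9099  1.6211]
delta cm [ 8.0679  0.0917 -0.2272]
turn -0.003282593132578171
```

Emit:
carry_out(claw=[0, 0, 0, 0, 0, 0, 0, 0, 0], delta_pos=[[1, 0, 0], [1.5, 0, 0], [1.2, 0, 0], [0.8, 0, 0], [0.8, 0, 0], [0.8, 0, 0], [0.7, 0, 0], [0.4, 0, 0], [0, 0, 0]], angular=[[0, 0, 0], [0, 0, 0], [0, 0, 0], [0, 0, 0], [0, 0, 0], [0, 0, 0], [0, 0, 0], [0, 0, 0], [0, 0, 0]])

```text
clock: 11.3
position: [0.6098, 0.0051, 0.0779]
ee_rot: [0.313, -3.125, 0.0]
force: [-0.7, 0.3, 0.7]
width: 0.007
gripper_force: 0.0
```

Emit:
carry_out(claw=[0, 0], delta_pos=[[0.3, 0, 0], [0, 0, 0]], angular=[[0, 0, 0], [0, 0, 0]])

```text
clock: 11.5
position: [0.6075, 0.0047, 0.0779]
ee_rot: [0.314, -3.125, -0.0]
force: [0.3, 1.0, 0.3]
width: 0.001
gripper_force: 0.0
```

Emit:
carry_out(claw=[0, 0], delta_pos=[[0.2, 0, 0], [0, 0, 0]], angular=[[0, 0, 0], [0, 0, 0]])

```text
clock: 11.7
position: [0.6057, 0.0044, 0.0781]
ee_rot: [0.314, -3.126, -0.0]
force: [-0.9, 0.0, -0.3]
width: 0.002
gripper_force: 0.1
```

Emit:
carry_out(claw=[0, 0], delta_pos=[[0.2, 0, 0], [0, 0, 0]], angular=[[0, 0, 0], [0, 0, 0]])

```text
clock: 11.9
position: [0.6037, 0.0039, 0.0781]
ee_rot: [0.314, -3.126, -0.0]
force: [0.0, -0.3, 0.7]
width: 0.003
gripper_force: 0.1
```

Emit:
carry_out(claw=[0, 0], delta_pos=[[0.2, 0, 0], [0, 0, 0]], angular=[[0, 0, 0], [0, 0, 0]])

```text
clock: 12.1
position: [0.6024, 0.0037, 0.0783]
ee_rot: [-0.314, 3.125, 0.0]
force: [2.5, 1.0, -1.2]
width: 0.004
gripper_force: 1.6
```

Emit:
carry_out(claw=[0, 0], delta_pos=[[0.2, 0, 0], [0, 0, 0]], angular=[[0, 0, 0], [0, 0, 0]])

```text
clock: 12.3
position: [0.6023, 0.0037, 0.0785]
ee_rot: [-0.314, 3.121, 0.0]
force: [10.2, 1.3, -6.3]
width: 0.007
gripper_force: 4.9
```

```bash
python3 - <<'E'
from h import *
mv([*W(.0755,0),.08],191.5)
a=arm.get_image("side")
cv2.imwrite("pics/c4.png",cv2.resize(a["frame"][155:265,190:300],(440,440),interpolation=2)[...,::-1])
E
```

```text
t 12.3 pos [0.6023 0.0037 0.0785] heading -168.52 zaxis [ 0.0045  0.0008 -1.    ] F [10.2012  1.2767 -6.2847] j [-0.0428  0.5532 -0.0742  1.7873  0.054   0.7986  1.6276]
delta cm [ 0.0079  0.0932 -0.1515]
turn -0.0003885507068144278
```

View pics/c4.png

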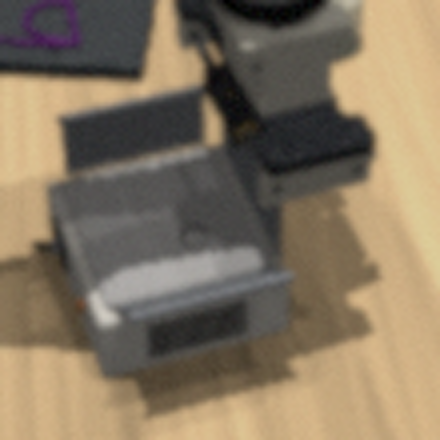

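The far guard is at its stop: 10 N at the predicted position, and it looks upright in the picture. Next comes the right guard.

Emit:
carry_out(claw=[0, 0, 0, 0, 0, 0, 0, 0, 0, 0, 0, 0, 0, 0, 0, 0, 0, 0, 0, 0], delta_pos=[[-1, 0, 0], [-1.2, 0, 0], [0, 0, -2.2], [0, 0, -3], [0, 0, -3], [1, -1.5, 0], [2, -3, 0], [2, -3, 0], [2, -3, 0], [1.8, -3, 0], [0.8, -1, 0], [0, 0, 0], [0, 0, 0], [0, 0, 0], [0, 0, 0], [0, 0, 0], [0, 0, 0], [0, 0, 0], [0, 0, 0], [0, 0, 0]], angular=[[0, 0, 0], [0, 0, 0], [0, 0, 0], [0, 0, 0], [0, 0, 0], [0, 0, 0], [0, 0, 0], [0, 0, 0], [0, 0, 0], [0, 0, 0], [0, 0, 0], [0, 0, 0.14], [0, 0, 0.14], [0, 0, 0.14], [0, 0, 0.14], [0, 0, 0.14], [0, 0, 0.14], [0, 0, 0.14], [0, 0, 0.14], [0, 0, 0.14]])

```text
clock: 14.35
position: [0.5559, -0.1531, 0.1595]
ee_rot: [-1.595, -2.705, 0.0]
force: [-0.8, -0.0, -0.5]
width: 0.004
gripper_force: 0.0
```

Emit:
carry_out(claw=[0, 0, 0, 0, 0], delta_pos=[[0, 0, 0], [0, 0, 0], [0, 0, 3], [0, 0, 3], [0, 0, 2.2]], angular=[[0, 0, 0.14], [0, 0, 0.14], [0, 0, 0.03], [0, 0, 0], [0, 0, 0]])

```text
clock: 14.85
position: [0.5553, -0.1528, 0.0761]
ee_rot: [-1.985, -2.432, 0.002]
force: [1.1, -0.2, 0.4]
width: -0.0
gripper_force: 0.0
```

```bash
python3 -c "
from h import *
mv([*W(0,-.0805),.08],101.5)"
```

```text
t 14.85 pos [ 0.5553 -0.1528  0.0761] heading 101.55 zaxis [-0.0024  0.0006 -1.    ] F [ 1.0988 -0.1983  0.4411] j [-0.0315  0.5331  0.2927  1.873  -0.2127  0.7682  0.5785]
delta cm [ 6.4338  0.1674 -0.3868]
turn 0.000913563426566455
```

Emit:
carry_out(claw=[0, 0, 0, 0, 0, 0, 0, 0, 0], delta_pos=[[0.8, 0, -0.1], [1, 0, -0.1], [0.8, 0, -0.1], [0.8, 0, 0], [0.8, 0, 0], [0.8, 0, 0], [0.7, 0, 0], [0.3, 0, 0], [0, 0, 0]], angular=[[0, 0, 0], [0, 0, 0], [0, 0, 0], [0, 0, 0], [0, 0, 0], [0, 0, 0], [0, 0, 0], [0, 0, 0], [0, 0, 0]])

```text
clock: 15.75
position: [0.5441, -0.094, 0.0811]
ee_rot: [-1.986, -2.434, -0.0]
force: [-0.3, -0.5, 0.2]
width: 0.005
gripper_force: 0.0
```

Emit:
carry_out(claw=[0, 0], delta_pos=[[0.3, 0, 0], [0, 0, 0]], angular=[[0, 0, 0], [0, 0, 0]])

```text
clock: 15.95
position: [0.5438, -0.0932, 0.0811]
ee_rot: [1.988, 2.431, -0.001]
force: [0.8, -3.7, -1.5]
width: 0.003
gripper_force: 2.3
```

Emit:
carry_out(claw=[0, 0], delta_pos=[[0.2, 0, 0], [0, 0, 0]], angular=[[0, 0, 0], [0, 0, 0]])

```text
clock: 16.15
position: [0.5438, -0.093, 0.0812]
ee_rot: [1.989, 2.428, -0.003]
force: [2.6, -10.4, -2.7]
width: 0.002
gripper_force: 5.2
```

```bash
python3 -c "
from h import *
mv([*W(0,-.0805),.08],101.5)"
```

```text
t 16.15 pos [ 0.5438 -0.093   0.0812] heading 101.35 zaxis [ 0.0014 -0.0033 -1.    ] F [  2.6006 -10.4498  -2.6502] j [-0.1467  0.4919  0.2987  1.9337 -0.2023  0.7431  0.4662]
delta cm [0.3535 0.0968 0.1175]
turn -0.0025359834232112632
```

All three guards are now at their stops. Next I lift away, open the gripper and go above the probe.

Emit:
carry_out(claw=[0, 0, 0, 0, 0, 0, 5, 6, 6, 6, 6, 6], delta_pos=[[-1, 0, 0], [-1.2, 0, 0], [0, 0, -2], [0, 0, -3.5], [0, 0, -3.5], [0, 0, -3.5], [-2, 0, -3], [-3, 0, -1.4], [-3, 0, 0], [-3, 0, 0], [-3, 0, 0], [-2, 0, 0]], angular=[[0, 0, 0], [0, 0, 0], [0, 0, 0], [0, 0, 0], [0, 0, 0], [0, 0, 0], [0, 0, 0], [0, 0, -0.05], [0, 0, -0.05], [0, 0, -0.05], [0, 0, 0], [0, 0, 0]])

```text
clock: 17.35
position: [0.591, -0.2682, 0.25]
ee_rot: [-1.802, -2.573, 0.001]
force: [-0.7, -0.5, 0.2]
width: 0.476
gripper_force: 0.0
```

```bash
sed -i 's/^C=.*;YW/C=np.array([.5274,-.0129]);YW/' h.py; python3 - <<'E'
from h import *
mv([.4925,-.3285,.135],110)
a=arm.get_image("side");b=arm.get_image("top")
for p in(a,b):
  print("spot",[(atz(p,k["centre"],.065)[:2],k["conf"]) for k in arm.place_of("spot",p)[:1]])
  print("stand",[(atz(p,k["centre"],.0)[:2],k["conf"]) for k in arm.place_of("stand",p)[:1]])
  print("probe",[(atz(p,k["centre"],.085)[:2],k["conf"]) for k in arm.place_of("probe",p)[:1]])
  print([(n,[Rw.T@(atz(p,k["centre"],.118)[:2]-C) for k in arm.place_of(n,p)[:1]]) for n in ["guard_left_edge","guard_right_edge","guard_far_edge"]])
cv2.imwrite("pics/c5.png",np.hstack([cv2.resize(p["frame"][r:r+h,c:c+w],(400,400),interpolation=2) for p,r,c,h,w in((a,155,165,200,200),(b,165,215,100,100))])[...,::-1])
E
```

```text
t 17.35 pos [ 0.591  -0.2682  0.25  ] heading 110.0 zaxis [-0.0003 -0.0004 -1.    ] F [-0.6571 -0.4921  0.1976] j [ 0.1061  0.4683  0.3636  1.4973 -0.1721  1.2078  0.8442]
delta cm [ -2.2989 -11.3137  11.5037]
turn 2.4129620662449724e-05
spot [(array([ 0.5398, -0.029 ]), 0.86)]
stand [(array([ 0.4952, -0.3348]), 0.66)]
probe [(array([ 0.498 , -0.3344]), 0.7)]
[('guard_left_edge', [array([0.0032, 0.0598])]), ('guard_right_edge', [array([ 0.0072, -0.0711])]), ('guard_far_edge', [])]
spot [(array([ 0.5495, -0.0289]), 0.71)]
stand [(array([ 0.5038, -0.3301]), 0.43)]
probe [(array([ 0.5462, -0.0252]), 0.34)]
[('guard_left_edge', [array([-0.0022,  0.0692])]), ('guard_right_edge', [array([-0.0097, -0.0737])]), ('guard_far_edge', [array([ 0.0634, -0.0047])])]
```

View pics/c5.png

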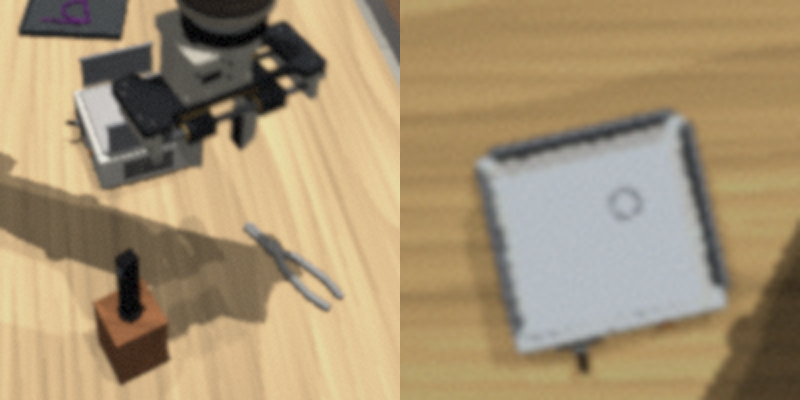

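All three guards are upright. The right half shows thin dark strips along three plate edges and the ring at (225,203). The left half shows the stand's top centred near (131,315) and the grip's top at (126,257).

```bash
python3 - <<'E'
from h import *
a=arm.get_image("side")
for uv,z in(((131,315),.085),((126,256),.185),((129,309),.088)): print(atz(a,(np.array(uv)/2+[165,155])/[512,384],z))
for k in arm.trace("stand",a)[:1]+arm.trace("probe",a)[:1]:
  m=k["region"];r,c=np.nonzero(m);print(k["conf"],c.min(),c.max(),r.min(),r.max(),c.mean())
  if r.max()-r.min()<60: print([atz(a,[c[(r>=r0)&(r<=r0+3)].mean()/512+.5/512,(r0+1.5)/384],.185 if i==0 else .088) for i,r0 in enumerate((r.min()+1,r.max()-5))])
E
```

```text
[ 0.4929 -0.3365  0.085 ]
[ 0.4917 -0.3311  0.185 ]
[ 0.4914 -0.3309  0.088 ]
0.91 212 248 297 346 230.77237185056472
[array([ 0.5048, -0.3703,  0.185 ]), array([ 0.4822, -0.4036,  0.088 ])]
0.78 223 236 280 315 229.37564766839378
[array([ 0.4937, -0.3302,  0.185 ]), array([ 0.4933, -0.336 ,  0.088 ])]
```

Emit:
carry_out(claw=[6, 6, 6, 6, 6, 6, 6, 6, 6, 6, 6], delta_pos=[[-0.5, -1.5, 0], [-0.6, -3, 0], [-0.6, -3, 0], [-0.5, -2.5, 0], [-0.27, -1.44, 0], [0, 0, 2], [0, 0, 3], [0, 0, 3], [0, 0, 2.4], [0, 0, 1.4], [0, 0, 0]], angular=[[0, 0, 0], [0, 0, 0], [0, 0, 0], [0, 0, 0], [0, 0, 0], [0, 0, 0], [0, 0, 0], [0, 0, 0], [0, 0, 0], [0, 0, 0], [0, 0, 0]])

```text
clock: 19.3
position: [0.4913, -0.3271, 0.1305]
ee_rot: [-1.798, -2.573, 0.001]
force: [-0.6, 0.8, 0.4]
width: 0.653
gripper_force: 0.0
```

Emit:
carry_out(claw=[0, 0, 0, 0, 0, 0, 0], delta_pos=[[0, 0, 0], [0, 0, 0], [0, 0, 0], [0, 0, 0], [0, 0, 0], [0, 0, 0], [0, 0, 0]], angular=[[0, 0, 0], [0, 0, 0], [0, 0, 0], [0, 0, 0], [0, 0, 0], [0, 0, 0], [0, 0, 0]], force=30)

```text
clock: 20.0
position: [0.4924, -0.3277, 0.1324]
ee_rot: [1.799, 2.575, 0.0]
force: [-0.5, -0.2, 3.6]
width: 0.221
gripper_force: 29.5
```

```bash
python3 - <<'E'
from h import *
mv([.492,-.3305,.132],110); s=arm.observe();print(s["width"]*9.18,s["gripper_force"],s["ft_torque"])
a=arm.get_image("side")
cv2.imwrite("pics/c6.png",cv2.resize(a["frame"][220:360,160:300],(420,420),interpolation=2)[...,::-1])
E
```

```text
t 20.0 pos [ 0.4924 -0.3277  0.1324] heading 110.11 zaxis [ 0.0003 -0.0001 -1.    ] F [-0.4764 -0.2301  3.6464] j [ 0.2506  0.4849  0.3499  1.7906 -0.2053  0.9014  1.0422]
delta cm [-0.2469 -0.1296  0.0388]
turn 0.0018506495957479885
2.0253437238489043 29.4651466968935 [ 0.0327  0.1577 -0.013 ]
```

View pics/c6.png

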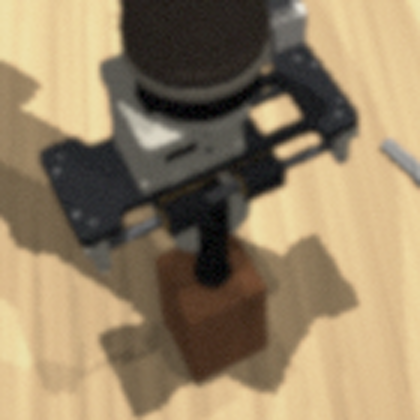

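The fingers are closed on the grip above the collar, at (212,235). The opening reads 20.2 mm, which matches the grip's 20 mm side. Lifting now.

Emit:
carry_out(claw=[0, 0, 0, 0, 0, 0, 0, 0, 0, 0], delta_pos=[[0, 0, -0.5], [0, 0, -1], [0, 0, -1.5], [0, 0, -2], [0, 0, -2], [0, 0, -2], [0, 0, -2], [0, 0, -2], [0, 0, -1], [0, 0, 0]], angular=[[0, 0, 0], [0, 0, 0], [0, 0, 0], [0, 0, 0], [0, 0, 0], [0, 0, 0], [0, 0, 0], [0, 0, 0], [0, 0, 0], [0, 0, 0]], force=40)

```text
clock: 21.05
position: [0.4928, -0.3282, 0.2738]
ee_rot: [1.798, 2.573, 0.001]
force: [0.3, 0.3, -0.9]
width: 0.215
gripper_force: 39.3
```

```bash
python3 - <<'E'
from h import *
mv([.5461,-.0293,.2724],110); s=arm.observe();print(s["width"]*9.18,s["gripper_force"])
a=arm.get_image("side");b=arm.get_image("top")
for p in (a,b):
  for k in arm.place_of("probe_point",p)[:1]: print("pt",k,atz(p,k["centre"],s["position"][2]-.0474-.068))
  for k in arm.place_of("probe",p)[:1]: print("pr",k,atz(p,k["centre"],s["position"][2]-.0474))
cv2.imwrite("pics/c7.png",cv2.resize(a["frame"][180:340,150:310],(480,480),interpolation=2)[...,::-1])
E
```

```text
t 21.05 pos [ 0.4928 -0.3282  0.2738] heading 110.1 zaxis [ 0.0025 -0.0012 -1.    ] F [ 0.3294  0.3076 -0.9035] j [ 0.2138  0.3522  0.3934  1.6141 -0.1427  1.201   0.9877]
delta cm [26.2345 15.2723  0.1146]
turn 0.0017955922126109414
1.974501355057087 39.340761912753806
pr {'centre': [0.4473, 0.7039], 'conf': 0.8} [ 0.4951 -0.3317  0.2264]
pr {'centre': [0.791, 0.6031], 'conf': 0.57} [ 0.4902 -0.3329  0.2264]
```

View pics/c7.png

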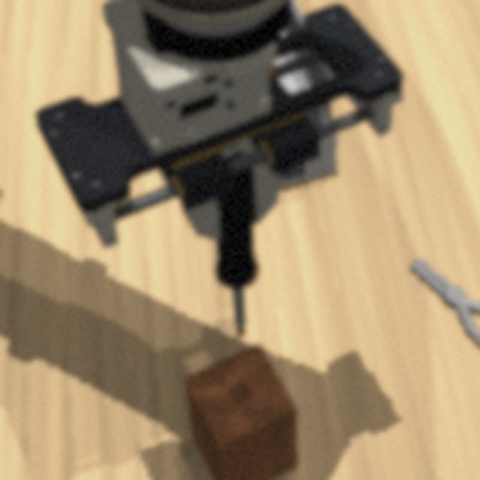

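The probe hangs vertically, clear of the stand, with its tip at (240,333). Carrying it over the ring.

Emit:
carry_out(claw=[0, 0, 0, 0, 0, 0, 0, 0, 0, 0, 0, 0, 0, 0, 0], delta_pos=[[0.9, 0.5, 0], [1.8, 1, 0], [2.2, 1.3, 0], [2.2, 1.3, 0], [2.2, 1.3, 0], [2.2, 1.3, 0], [2.2, 1.3, 0], [2.2, 1.3, 0], [2.2, 1.3, 0], [2.2, 1.3, 0], [2.2, 1.3, 0], [1.8, 1, 0], [1.4, 0.8, 0], [0.7, 0.3, 0], [0, 0, 0]], angular=[[0, 0, 0], [0, 0, 0], [0, 0, 0], [0, 0, 0], [0, 0, 0], [0, 0, 0], [0, 0, 0], [0, 0, 0], [0, 0, 0], [0, 0, 0], [0, 0, 0], [0, 0, 0], [0, 0, 0], [0, 0, 0], [0, 0, 0]])

```text
clock: 22.85
position: [0.545, -0.0257, 0.2719]
ee_rot: [-1.796, -2.577, -0.0]
force: [-0.4, 0.2, -0.7]
width: 0.218
gripper_force: 39.3
```

```bash
python3 - <<'E'
from h import *
mv([.5461,-.0293,.2724],110); s=arm.observe()
a=arm.get_image("side");b=arm.get_image("top")
print("old tip side", atz(a,np.array([230.2,291])/[512,384],.158))
for p in (a,b):
  for k in arm.place_of("probe_point",p)[:2]: print("pt",k,atz(p,k["centre"],s["position"][2]-.0474-.068))
  for k in arm.place_of("probe",p)[:1]: print("pr",k,atz(p,k["centre"],s["position"][2]-.0474))
  for k in arm.place_of("spot",p)[:1]: print("spot",k,atz(p,k["centre"],.065))
cv2.imwrite("pics/c8.png",cv2.resize(a["frame"][120:260,170:310],(560,560),interpolation=2)[...,::-1])
E
```

```text
t 22.85 pos [ 0.545  -0.0257  0.2719] heading 110.24 zaxis [-0.0004  0.0004 -1.    ] F [-0.397   0.2325 -0.6698] j [-0.2544  0.2684  0.2616  1.7173 -0.0751  1.1661  0.3811]
delta cm [-0.3772 -0.0249 -0.05  ]
turn 0.004140134269292162
old tip side [ 0.4951 -0.332   0.158 ]
pr {'centre': [0.4699, 0.4427], 'conf': 0.63} [ 0.5538 -0.0367  0.2245]
spot {'centre': [0.4674, 0.556], 'conf': 0.75} [ 0.549  -0.0288  0.065 ]
```

View pics/c8.png

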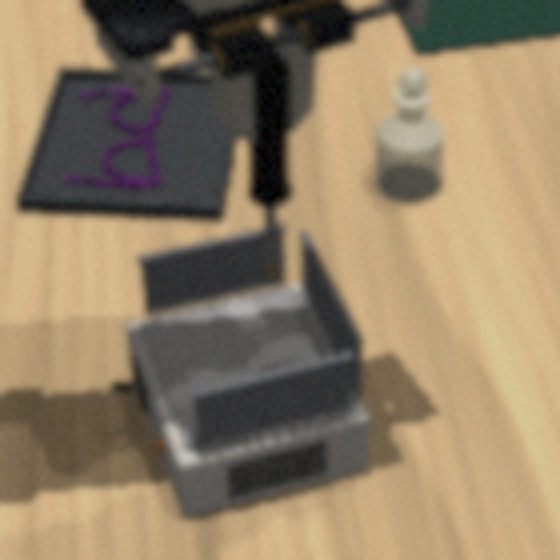

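The guards are still upright. The probe is above the plate, with its brass tip near (273,277) in the crop.

```bash
python3 - <<'E'
from h import *
a=arm.get_image("side");b=arm.get_image("top")
g=a["frame"]
print("tip",atz(a,(np.array([273.5,277])/4+[170,120])/[512,384],.1565))
print("collar ctr",atz(a,(np.array([270,190])/4+[170,120])/[512,384],.2275))
E
```

```text
tip [ 0.5478 -0.031   0.1565]
collar ctr [ 0.5471 -0.0298  0.2275]
```

Emit:
carry_out(claw=[0, 0, 0, 0, 0, 0, 0, 0], delta_pos=[[0, 0, 0.8], [0, 0, 1.6], [0, 0, 1.6], [0, 0, 1.6], [0, 0, 1.4], [0, 0, 1], [0, 0, 0.6], [0, 0, 0]], angular=[[0, 0, 0], [0, 0, 0], [0, 0, 0], [0, 0, 0], [0, 0, 0], [0, 0, 0], [0, 0, 0], [0, 0, 0]])

```text
clock: 24.15
position: [0.5448, -0.0272, 0.1853]
ee_rot: [-1.799, -2.574, 0.001]
force: [0.5, -0.1, -1.0]
width: 0.219
gripper_force: 39.3
```

```bash
python3 - <<'E'
from h import *
mv([.5461,-.0293,.1754],110)
a=arm.get_image("side");b=arm.get_image("top")
for p in (a,b):
  for k in arm.place_of("probe_point",p)[:1]: print("pt",k,atz(p,k["centre"],.07))
  for k in arm.place_of("probe",p)[:1]: print("pr",k,atz(p,k["centre"],.134))
cv2.imwrite("pics/c9.png",cv2.resize(a["frame"][150:250,185:285],(600,600),interpolation=2)[...,::-1])
E
```

```text
t 24.15 pos [ 0.5448 -0.0272  0.1853] heading 110.11 zaxis [-0.0014 -0.0001 -1.    ] F [ 0.4893 -0.0582 -0.9761] j [-0.2364  0.3475  0.2479  1.8369 -0.1013  0.9707  0.4056]
delta cm [-0.2451  0.0535  0.9941]
turn 0.0018541753098020308
pt {'centre': [0.4682, 0.5143], 'conf': 0.6} [0.5573 0.0291 0.07  ]
pr {'centre': [0.4742, 0.5018], 'conf': 0.58} [ 0.5603 -0.0212  0.134 ]
pt {'centre': [0.2746, 0.6461], 'conf': 0.42} [0.4703 0.3164 0.07  ]
```

View pics/c9.png

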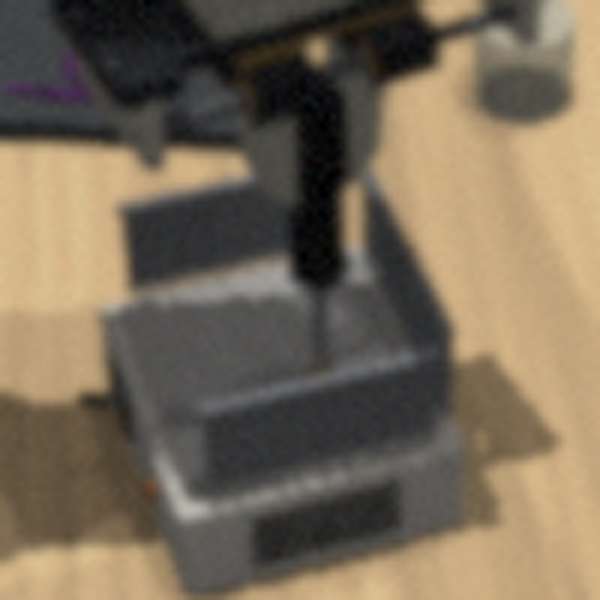

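The tip is just above the plate, partly hidden behind the right guard. Its column (238) matches the ring's. I descend in small steps, with a slight shift of +0.15 cm along tool x.

Emit:
carry_out(claw=[0, 0, 0, 0, 0], delta_pos=[[0.15, 0, 0], [0, 0, 0.2], [0, 0, 0.2], [0, 0, 0], [0, 0, 0]], angular=[[0, 0, 0], [0, 0, 0], [0, 0, 0], [0, 0, 0], [0, 0, 0]])

```text
clock: 24.95
position: [0.5446, -0.0258, 0.182]
ee_rot: [-1.799, -2.575, 0.0]
force: [0.0, 0.6, -1.5]
width: 0.22
gripper_force: 39.3
```

Emit:
carry_out(claw=[0, 0, 0, 0], delta_pos=[[0, 0, 0.2], [0, 0, 0.1], [0, 0, 0], [0, 0, 0]], angular=[[0, 0, 0], [0, 0, 0], [0, 0, 0], [0, 0, 0]])

```text
clock: 25.35
position: [0.5449, -0.0258, 0.1792]
ee_rot: [1.8, 2.575, 0.0]
force: [0.4, -0.5, -0.4]
width: 0.214
gripper_force: 39.3
```

```bash
python3 - <<'E'
from h import *
mv([.5461,-.0293,.1754],110)
F=[]
for i in range(8):
  a=arm.get_image("side"); s=arm.observe(); F.append(np.r_[s["force"],s["position"]])
print(np.mean(F,0),np.std(F,0))
print("ring side",atz(a,np.array([238.45,213.9])/[512,384],.065))
E
```

```text
t 25.35 pos [ 0.5449 -0.0258  0.1792] heading 110.1 zaxis [ 0.0003  0.     -1.    ] F [ 0.3792 -0.5268 -0.3778] j [-0.2372  0.3532  0.2461  1.8457 -0.1034  0.9547  0.4049]
delta cm [-0.3717 -0.0031  0.3829]
turn 0.0017667959806306754
[ 0.2067 -0.2496  0.2224  0.5448 -0.0258  0.1792] [0.4126 0.3859 0.3163 0.     0.     0.    ]
ring side [ 0.5465 -0.03    0.065 ]
```

Emit:
carry_out(claw=[0, 0, 0, 0, 0, 0, 0], delta_pos=[[0, 0, 0.1], [0, 0, 0.1], [0, 0, 0.1], [0, 0, 0.05], [0, 0, 0], [0, 0, 0], [0, 0, 0]], angular=[[0, 0, 0], [0, 0, 0], [0, 0, 0], [0, 0, 0], [0, 0, 0], [0, 0, 0], [0, 0, 0]])

```text
clock: 26.45
position: [0.5448, -0.0258, 0.1757]
ee_rot: [1.8, 2.575, 0.0]
force: [0.5, -0.8, 2.3]
width: 0.216
gripper_force: 39.3
```

```bash
python3 - <<'E'
from h import *
F=[]
for i in range(12):
  a=arm.get_image("side" if i<11 else "top"); s=arm.observe(); F.append(np.r_[s["force"],s["position"]])
print(np.mean(F,0),np.std(F,0),s["width"]*9.18,s["gripper_force"],s["ee_rot"])
for k in arm.place_of("probe",arm.get_image("side"))[:1]: print(k)
a=arm.get_image("side")
cv2.imwrite("pics/c10.png",cv2.resize(a["frame"][150:250,185:285],(600,600),interpolation=2)[...,::-1])
E
```

```text
[ 0.8748 -0.0852  1.6943  0.5447 -0.0258  0.1757] [0.5223 0.4493 0.4917 0.     0.     0.    ] 1.9987702896441737 39.335581267951056 [1.7996 2.575  0.0001]
{'centre': [0.4682, 0.5156], 'conf': 0.86}
```

View pics/c10.png

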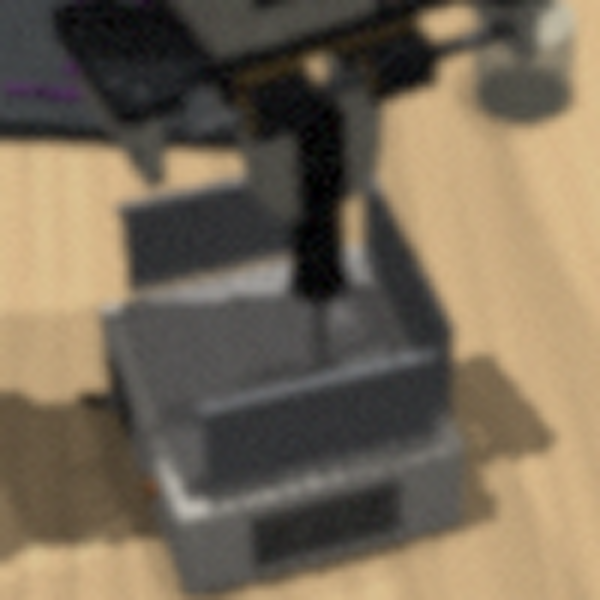

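The probe stands upright with about 2.6 N at the tip, which is roughly half its travel, and the guards are still up. I check the probe's position once more against the ring, then hand in.

```bash
python3 - <<'E'
from h import *
a=arm.get_image("side")
p=atz(a,[.4682,.5156],.1283);print(p)
q=atz(a,(np.array([319,288])/6+[185,150])/[512,384],.1283);print("picture",q,"spot",W(.015,-.02))
if np.hypot(*(q[:2]-W(.015,-.02)))<.0045: print(arm.sign_off())
E
```

```text
[ 0.5504 -0.0343  0.1283]
picture [ 0.5464 -0.0337  0.1283] spot [ 0.5461 -0.0295]
the job is handed in; nothing more can be done
None
```

I handed the job in with all three guards upright and the probe held upright, its tip on the plate at the ring. It pressed with about 2.6 N, roughly 5 mm into its 10 mm travel. My last camera check put the probe about 4 mm from the ring's centre, inside the 7.5 mm limit; I didn't get the verdict back.

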